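Sweep chocolate nuts into a gift box

TASK

Sweep the three chocolate hex nuts across the packing board, over its edge and into the open gift box standing against it. Push them only: chocolate marks and breaks easily, so never lift, pinch or press hard on a nut. Leave everything else where it stands, including the ribbon spool and the chocolate bolt between the nuts.

Things in the scene. Friction and masses are not known exactly. Their poses are not given: they have to be found in the camera images.
- board: Fixed flat packing board of light wood, 270 mm (its x) by 260 mm (its y), 50 mm thick, without a raised edge; origin at the centre of its underside on the table, z up, so its top is 50 mm above the table. It is turned by up to about 9 degrees.
- gift_box: Fixed open cardboard gift box with a few wood shavings on its floor (for looks only), 250 mm (x) by 130 mm (y) outside, walls 4 mm thick and 48 mm high (rim 2 mm below the board's top), inner floor 4 mm above the table; origin at the centre of its underside, axes parallel to the board's. It stands 2 mm from either the +y or the -y edge of the board (origin 197 mm from the board's origin along the board's y).
- closed_box: Fixed closed gift box with a ribbon, 250 by 130 mm, 54 mm high (bow to 65 mm), against the board's other y edge, opposite the open one; origin at the centre of its underside. Not the place for the nuts.
- nut1_center (a point): Loose chocolate hexagon nut, dark brown, 36 mm across the flats (42 mm over the corners), 14 mm thick, with a 16 mm hole, about 18 g, lying flat on the board. The point is its centre, half-way up (7 mm above the board's top while it lies there). Where: on the board's near side, about 72 mm to -x of the board's centre, alone in its lane.
- nut2_center (a point): Loose chocolate hexagon nut, dark brown, 36 mm across the flats (42 mm over the corners), 14 mm thick, with a 16 mm hole, about 18 g, lying flat on the board. The point is its centre, half-way up (7 mm above the board's top while it lies there). Where: on the board's far side, about 72 mm to +x of the board's centre, towards the board's -y edge.
- nut3_center (a point): Loose chocolate hexagon nut, dark brown, 36 mm across the flats (42 mm over the corners), 14 mm thick, with a 16 mm hole, about 18 g, lying flat on the board. The point is its centre, half-way up (7 mm above the board's top while it lies there). Where: on the board's far side, about 72 mm to +x of the board's centre, towards the board's +y edge.
- spool: Loose ribbon spool standing near the board's middle line (board x about 0), 38 mm in diameter, 42 mm high; origin at the centre of its underside. Leave it alone.
- bolt: Loose dark chocolate bolt standing on its hexagon head near the board's middle line, head 39 mm over the corners and 12 mm high, shank 18 mm in diameter, 46 mm high in all; origin at the centre of its underside. Leave it alone.
- spanner: Loose chocolate spanner lying on the table to the right of the board, 150 by 32 by 10 mm; origin at the middle of its shank, on the underside. Leave it alone.
- gift_a: Loose small gift box on the table, to the left, 140 by 110 by 45 mm (bow to 55 mm); origin at the centre of its underside. Leave it alone.
- gift_b: The same kind of small gift box on the table, to the right. Leave it alone.
- jar: Loose jar on the table, to the left, 64 mm in diameter, 90 mm high; origin at the centre of its underside. Leave it alone.

How it is judged:
At the end, for the whole second after the job is handed in: All three nuts lie at rest in the open gift box: each centre at least 5 mm inside its inner walls and below its rim (48 mm above the table); the loose bystanders are within 20 mm of where they began (x of nut1_center in the frame of gift_box between -0.116 and 0.116 m and y of nut1_center in the frame of gift_box between -0.056 and 0.056 m and z of each of nut1_center, nut2_center, nut3_center in the frame of gift_box below 0.048 m and linear speed of each of nut1, nut2, nut3 below 0.02 m/s and x of nut2_center in the frame of gift_box between -0.116 and 0.116 m and y of nut2_center in the frame of gift_box between -0.056 and 0.056 m and x of nut3_center in the frame of gift_box between -0.116 and 0.116 m and y of nut3_center in the frame of gift_box between -0.056 and 0.056 m and distance of each of spool, bolt, spanner, gift_a, gift_b, jar from where it was at the start of the episode below 0.02 m); the robot touches nothing.
It fails at once if a nut is lifted (its centre more than 30 mm above where it lies on the board) (height (world z) of any of nut1_center, nut2_center, nut3_center above 0.087 m).
It fails at once if a nut is pinched or pressed with more than 15 N (contact force between the fingers and nut1 above 15 N or contact force between the fingers and nut2 above 15 N or contact force between the fingers and nut3 above 15 N).
It fails at once if the ribbon spool or the chocolate bolt is moved more than 20 mm or tipped (distance of any of spool, bolt from where it was at the start of the episode above 0.02 m or angle between any of spool, bolt's own z axis and vertical above 0.4 rad).
It fails at once if the spanner, a small gift box or the jar is moved more than 20 mm or tipped (distance of any of spanner, gift_a, gift_b, jar from where it was at the start of the episode above 0.02 m or angle between any of spanner, gift_a, gift_b, jar's own z axis and vertical above 0.4 rad).
It also fails if it takes over 61 s, if anything falls off the work surface, if the arm or the gripper's body presses on something with over 40 N, if the wrist force passes 120 N, or if a joint passes its speed limit or range.

ROBOT

A 7-joint arm with a two-finger parallel gripper is mounted at the origin on the work surface. World frame = base frame: x ahead of the robot, y to its left, z up, the work surface at z = 0. Lengths are in m, angles in rad, forces in N, time in s.
With the tool pointing down it reaches from about 0.4 to 0.85 m from the base axis. Payload 4.5 kg.
Tool frame: the origin (TCP) lies between the finger pads; the fingertips stand 11 mm ahead of it and the grasp point (between the pads) lies 8 mm behind it (r.nose_length is the distance from the TCP to the fingertips, in m); z points along the fingers, y is the line along which they close (so a half turn about z gives the same grasp; the last joint's range is limited). The gripper opens to 88 mm and grips with 3 to 60 N. Pads are 18 mm wide; open, the fingers measure 123 mm over their backs; the gripper's body (75 mm by 187 mm) begins 45 mm behind the grasp point.
Start: joints at [1.236, 0.689, -0.195, 1.565, 0.157, 0.902, -0.215], TCP at [0.225, -0.583, 0.25] pointing down, gripper open.
Joint ranges: [-3.01, 3.01], [-0.46, 2.08], [-1.47, 1.51], [0.13, 2.56], [-1, 4.14], [0.04, 2.09], [-2.66, 2.66]. Speed limits (rad/s): [2.57, 2.57, 3.14, 3.14, 3.14, 3.14, 3.14].

INTERFACE

Orientations are given as a unit quaternion [x, y, z, w].
In Python, from plant import get_state, snapshot, camera_model, r gives the robot as it stands.
- The arm moves only by the shell command python3 -m inch 'ROWS' [FORCE]. ROWS is text: rows parted by semicolons, each of 7 numbers parted by spaces: the opening, from -1 (shut) to 1 (fully open), then the shift along the tool's x, y, z in m, then the turn, a rotation vector about the tool's x, y, z in rad. A call has 1 to 20 rows; each row shifts and turns the commanded pose from where the row before left it, along the tool's axes as they then stand; what a row does not reach is not made up. A row lasts 1/12 s, in which the tool goes at most 41.7 mm and 7.16 degrees, less where a joint would pass 70% of its speed; a pose out of reach is approached as far as the arm can. A call is refused whole if a number of a shift passes 0.0417 or a number of a turn 0.125, either way. A call with a gripper value outside its range is refused whole. The fingers move at their own pace and stop on an object; FORCE is the grip in N (left out, the last holds). Time passes only in rows, so rows that do not move let the fingers close. It gives the time, the measured TCP pose, the force, the opening and the grip force at its end, in the units of the state.
- get_state(): the state, without advancing time (a new reading comes with each control period).
- snapshot(name): name is "scene" or "top" or "wrist"; returns (picture, depth): 384x512x3 uint8, red, green, blue; 384x512 float32, m along the optical axis (not along the pixel's ray), 0 where there is no reading.
- camera_model(name): a dict with "intrinsics" (3x3 intrinsics, pixels), "view" (4x4, takes a point from world to camera coordinates). Camera axes: x right, y down, z forward; pixel columns grow to the right and rows downward; lengths in m; the calibration is good to about 2 mm. A picture is of the moment at which its call begins: read the wrist's pose just before it. camera_model takes no time and is no camera call; for the wrist camera it gives the pose at the moment of the call.
- r.finish_job(): hands the job in; it is judged then, once.
The state is a dict: "clock": time; "q": joint angles; "qd": joint speeds; "joint_torque": joint torques, N m; "tool_pos": TCP position; "eef_rot": TCP orientation; "contact_force": force on the tool from outside, world axes, zero at the start; "moment": the same for the moment, N m; "opening": opening from 0.0 (shut) to 1.0 (fully open); "finger_force": force on a finger pad.
Only numpy, scipy, OpenCV 4.12 (cv2) and the standard library are available. Lean on these libraries where they do the work, as an engineer would, in place of code of your own. Each camera call takes 0.05 s, during which the arm holds its last target. There are 200 camera calls.

## Working session

There is one attempt and no reset: what is moved stays moved. The work goes in short steps, Python scripts to look and compute and a shell command to move; the robot and the scene stay as the last step left them, time stands still between calls to the robot, and variables do not carry over. Pictures are saved under pics/ and viewed, at most 10 in all, crops included, and the job is handed in when it is done.

```bash
mkdir -p pics; ls; cat > h.py <<'E'
import numpy as np, cv2
from plant import get_state, snapshot, camera_model, r
def world(name,u,v,z=None,depth=None,cm=None):
    m=cm or camera_model(name); K=np.array(m["intrinsics"]); V=np.linalg.inv(np.array(m["view"]))
    d=V[:3,:3]@np.linalg.inv(K)@np.array([u,v,1.0]); o=V[:3,3]
    return o+d*((z-o[2])/d[2]) if z is not None else o+d*depth
E
python3 - <<'E'
from h import *
for n in("top","scene"):
    p,d=snapshot(n); cv2.imwrite(f"pics/{n}0.png",cv2.resize(p[:,:,::-1],None,fx=1.5,fy=1.5,interpolation=cv2.INTER_CUBIC)); np.save(n+"d.npy",d)
s=get_state();print(s); print(camera_model("top"))
E
```

```text
pics
{'clock': 0.1, 'q': array([ 1.2358163 ,  0.68990605, -0.1944696 ,  1.56624045,  0.15732602,
        0.90251225, -0.21508078]), 'qd': array([ 2.60970082e-04, -8.78707706e-04, -4.33520503e-07, -4.76022623e-04,
        2.44707187e-05, -7.89561451e-04,  1.47585258e-03]), 'joint_torque': array([-2.08659600e-03, -5.28505719e+01, -1.27097692e+00, -1.53837508e+01,
       -5.24460047e-02,  2.01282979e-03,  4.10536279e-05]), 'tool_pos': array([ 0.2250268 , -0.58249066,  0.24898513]), 'eef_rot': array([ 9.83041256e-01,  1.83382621e-01, -2.39156901e-04, -8.03412855e-04]), 'contact_force': array([-0.01225722, -0.24320469,  0.81253657]), 'moment': array([-0.02025013,  0.01621982, -0.02782068]), 'finger_force': 0.0, 'opening': 0.9965789710634182}
{'intrinsics': array([[383.94206175,   0.        , 255.82505037],
       [  0.        , 383.94206175, 194.49678234],
       [  0.        ,   0.        ,   1.        ]]), 'view': array([[ 0.00633459, -0.99997431,  0.00335323,  0.01095297],
       [-0.9868767 , -0.00679262, -0.16133273,  0.4965901 ],
       [ 0.16135136, -0.00228725, -0.98689437,  1.39662271],
       [ 0.        ,  0.        ,  0.        ,  1.        ]])}
```

View pics/top0.png

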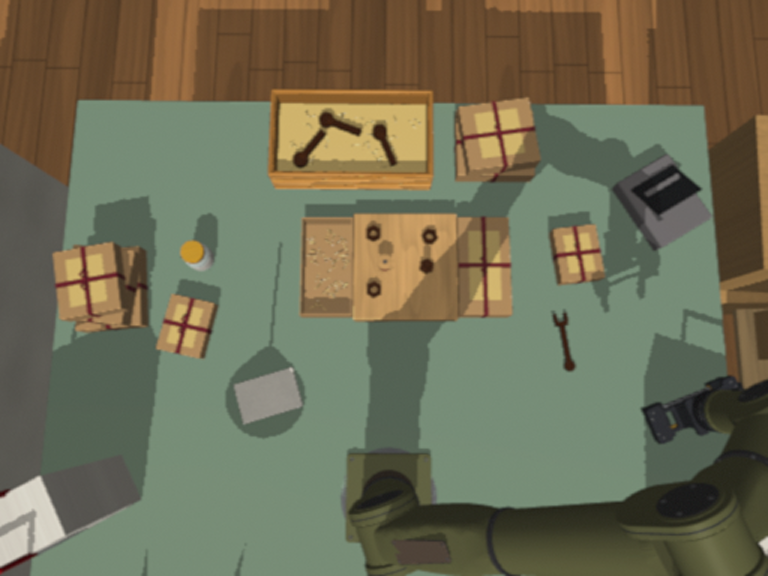

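View pics/scene0.png

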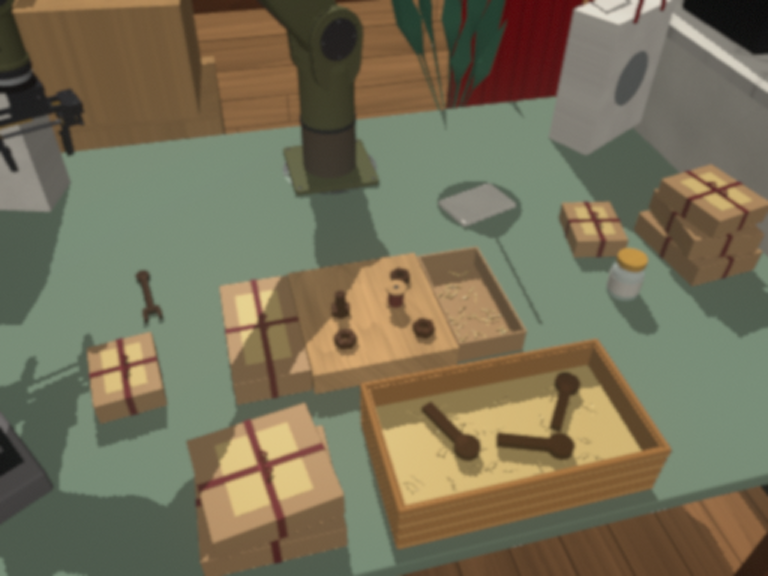

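The open box is on the left (+y). In the enlarged top view, the nuts sit at about (373,288), (430,236) and (373,233), the spool at (386,258) and the bolt at (427,264). I'll enlarge the board for exact positions.

```bash
python3 - <<'E'
from h import *
p,d=snapshot("top"); c=p[136:220,192:348]; cv2.imwrite("pics/crop.png",cv2.resize(c[:,:,::-1],None,fx=5,fy=5,interpolation=cv2.INTER_CUBIC))
E
```

```text
(no output)
```

View pics/crop.png

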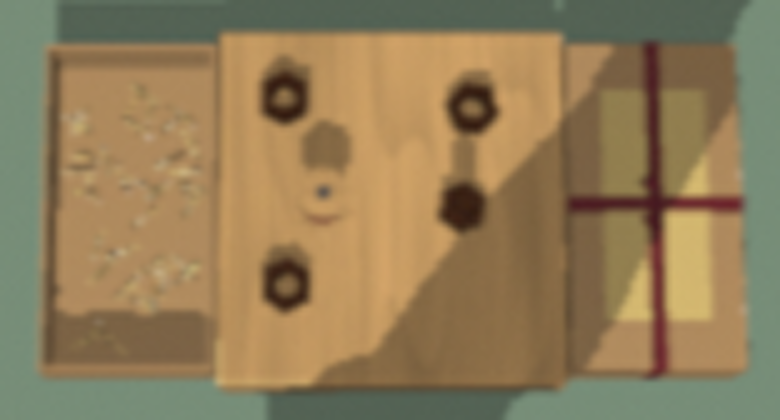

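```bash
python3 - <<'E'
from h import *
np.set_printoptions(precision=4,suppress=True)
def w(a,b,z): return world("top",192+(a+.5)/5-.5,136+(b+.5)/5-.5,z)
C=[w(219,33,.05),w(563,33,.05),w(566,388,.05),w(214,386,.05)]
o=sum(C)/4; print("board",C,o)
# board y axis: from right to left ; x: near->far
y=((C[0]-C[1])+(C[3]-C[2]))[:2]; x=((C[0]-C[3])+(C[1]-C[2]))[:2]
print(np.linalg.norm(x)/2,np.linalg.norm(y)/2)
a=np.mean([np.arctan2(x[1],x[0]),np.arctan2(-y[0],y[1])]);print("yaw deg",np.degrees([a,np.arctan2(x[1],x[0]),np.arctan2(-y[0],y[1])]))
R=np.array([[np.cos(a),np.sin(a)],[-np.sin(a),np.cos(a)]])
for n,q in dict(nut3=w(286,97,.064),nut2=w(472,106,.064),nut1=w(286,285,.064),spooltop=w(323,192,.092),bolttop=w(462,205,.096),bolthead=w(462,208,.062),boxTL=w(46,46,.048),boxBL=w(41,376,.048)).items(): print(n,q,"board",R@(q-o)[:2])
d=np.load("topd.npy")
for n,(a_,b) in dict(spool=(323,192),bolt=(462,205)).items():
    u,v=192+a_/5,136+b/5; D=d[int(round(v))-2:int(round(v))+3,int(round(u))-2:int(round(u))+3]
    print(n,np.array([[world("top",i,j,depth=d[j,i]) for i in range(int(u)-3,int(u)+5,2)] for j in range(int(v)-6,int(v)+8,2)])[:,:,2])
E
```

```text
board [array([0.6958, 0.0932, 0.05  ]), array([ 0.6977, -0.1684,  0.05  ]), array([ 0.4263, -0.1669,  0.05  ]), array([0.426 , 0.0928, 0.05  ])] [ 0.5614 -0.0373  0.05  ]
0.27064117849060165 0.2606527546168445
yaw deg [ 0.0541 -0.1322  0.2404]
nut3 [0.6422 0.0415 0.064 ] board [0.0809 0.0788]
nut2 [ 0.6363 -0.0977  0.064 ] board [ 0.0748 -0.0604]
nut1 [0.4995 0.0402 0.064 ] board [-0.0618  0.0776]
spooltop [0.5636 0.0135 0.092 ] board [0.0022 0.0508]
bolttop [ 0.5538 -0.0873  0.096 ] board [-0.0077 -0.05  ]
bolthead [ 0.5588 -0.0899  0.062 ] board [-0.0027 -0.0526]
boxTL [0.6852 0.2246 0.048 ] board [0.124  0.2618]
boxBL [0.4328 0.2209 0.048 ] board [-0.1284  0.2583]
spool [[0.0492 0.0495 0.0484 0.0514]
 [0.0936 0.0955 0.0932 0.0906]
 [0.0946 0.0964 0.0932 0.0912]
 [0.0878 0.0937 0.0899 0.0944]
 [0.0953 0.0963 0.0939 0.0941]
 [0.0951 0.099  0.0955 0.0949]
 [0.0618 0.0575 0.0539 0.0519]]
bolt [[0.0495 0.0501 0.0507 0.0502]
 [0.0652 0.099  0.0898 0.0551]
 [0.0612 0.1009 0.1008 0.0925]
 [0.0587 0.0983 0.0976 0.06  ]
 [0.0634 0.065  0.0656 0.0602]
 [0.047  0.062  0.0642 0.056 ]
 [0.0534 0.049  0.0544 0.0512]]
```

The board is square to the world, with its top edge at y≈+0.093. The nuts are at (0.500,0.040), (0.642,0.041) and (0.636,-0.098), and the lanes are clear of the spool and bolt. I'll shut the fingers and turn tool x to world +y, so tool y points to world +x and z points down. Then I'll move behind nut3.

```bash
python3 -m inch '-1 0 0 0 0 0 -0.12025;-1 0 0 0 0 0 -0.12025;-1 0 0 0 0 0 -0.12025;-1 0 0 0 0 0 -0.12025;-1 0 0 0 0 0 -0.12025;-1 0 0 0 0 0 -0.12025;-1 0 0 0 0 0 -0.12025;-1 0 0 0 0 0 -0.12025;-1 0 0 0 0 0 -0.12025;-1 0 0 0 0 0 -0.12025' 5
python3 -m inch '-1 .028 .0208 0 0 0 0;-1 .028 .0208 0 0 0 0;-1 .028 .0208 0 0 0 0;-1 .028 .0208 0 0 0 0;-1 .028 .0208 0 0 0 0;-1 .028 .0208 0 0 0 0;-1 .028 .0208 0 0 0 0;-1 .028 .0208 0 0 0 0;-1 .028 .0208 0 0 0 0;-1 .028 .0208 0 0 0 0;-1 .028 .0208 0 0 0 0;-1 .028 .0208 0 0 0 0;-1 .028 .0208 0 0 0 0;-1 .028 .0208 0 0 0 0;-1 .028 .0208 0 0 0 0;-1 .028 .0208 0 0 0 0;-1 .028 .0208 0 0 0 0;-1 .028 .0208 0 0 0 0;-1 .028 .0208 0 0 0 0;-1 0 0 0 0 0 0'
python3 - <<'E'
from h import *
p,d=snapshot("wrist");cv2.imwrite("pics/w1.png",p[:,:,::-1])
E
```

```text
clock: 0.98
tool_pos: [0.2251, -0.5828, 0.2494]
eef_rot: [0.705, 0.709, 0.0, -0.0]
contact_force: [0.4, -0.6, 0.3]
opening: 0.268
finger_force: 0.0
clock: 2.65
tool_pos: [0.6237, -0.0413, 0.2499]
eef_rot: [0.704, 0.711, 0.004, -0.001]
contact_force: [0.6, 0.2, 1.2]
opening: 0.001
finger_force: 0.0
```

View pics/w1.png

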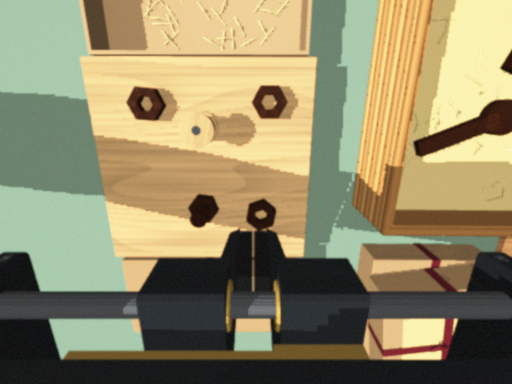

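The wrist view shows nut3 at (270,101), nut2 at (261,214), nut1 at (147,103), and the spool and bolt between the lanes. I'll use it to refine the positions.

```bash
python3 - <<'E'
from h import *
np.set_printoptions(precision=4,suppress=True)
for n,u,v,z in[("nut3",270,101,.064),("nut2",261,214,.064),("nut1",147,103,.064),("edgeL",82,57,.05),("edgeR",316,57,.05),("spool base",199,133,.07),("head",204,206,.062),("boxL",92,51,.048),("boxR",304,51,.048)]: print(n,world("wrist",u,v,z))
E
```

```text
nut3 [0.6403 0.0388 0.064 ]
nut2 [ 0.6324 -0.0999  0.064 ]
nut1 [0.5006 0.0357 0.064 ]
edgeL [0.4278 0.0845 0.05  ]
edgeR [0.6918 0.0863 0.05  ]
spool base [0.559  0.0033 0.07  ]
head [ 0.5587 -0.0901  0.062 ]
boxL [0.4391 0.091  0.048 ]
boxR [0.6782 0.0926 0.048 ]
```

```bash
python3 -m inch '-1 .007 .0163 .03 0 0 0;-1 0 0 .03 0 0 0;-1 0 0 .03 0 0 0;-1 0 0 .03 0 0 0;-1 0 0 .03 0 0 0;-1 0 0 .02 0 0 0;-1 0 0 .008 0 0 0;-1 0 0 0 0 0 0;-1 0 0 0 0 0 0'
```

```text
clock: 3.45
tool_pos: [0.6367, -0.0445, 0.0722]
eef_rot: [0.707, 0.707, -0.0, 0.0]
contact_force: [0.0, 0.1, 0.3]
opening: 0.003
finger_force: 0.0
```

```bash
python3 -m inch '-1 .009 .003 .005 0 0 0;-1 .009 0 0 0 0 0;-1 .009 0 0 0 0 0;-1 .009 0 0 0 0 0;-1 .009 0 0 0 0 0;-1 .0075 0 0 0 0 0;-1 .0075 0 0 0 0 0;-1 .0075 0 0 0 0 0;-1 .0075 0 0 0 0 0;-1 .0075 0 0 0 0 0;-1 .0075 0 0 0 0 0;-1 .0075 0 0 0 0 0;-1 .0075 0 0 0 0 0;-1 .0075 0 0 0 0 0;-1 .0075 0 0 0 0 0;-1 .0075 0 0 0 0 0;-1 .0075 0 0 0 0 0;-1 .0075 0 0 0 0 0;-1 0 0 0 0 0 0;-1 0 0 0 0 0 0'
python3 - <<'E'
from h import *
p,d=snapshot("wrist");cv2.imwrite("pics/w2.png",p[:,:,::-1])
E
```

```text
clock: 5.12
tool_pos: [0.6394, 0.0994, 0.0667]
eef_rot: [0.707, 0.708, 0.0, -0.0]
contact_force: [-0.2, -0.0, 0.1]
opening: 0.002
finger_force: 0.0
```

View pics/w2.png

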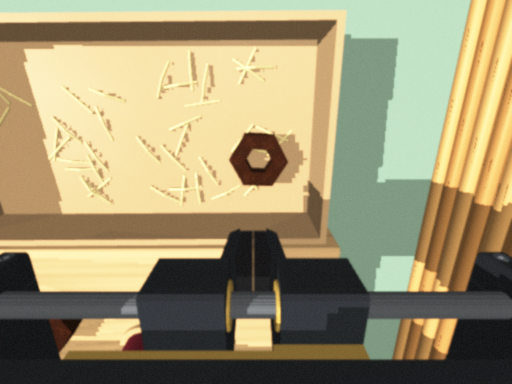

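Nut3 lies flat in the box at (259,159). Next I'll lift, go back behind nut2 and lower.

```bash
python3 -m inch '-1 0 0 -.03 0 0 0;-1 0 0 -.03 0 0 0;-1 -.03 -.001 0 0 0 0;-1 -.03 -.001 0 0 0 0;-1 -.03 -.001 0 0 0 0;-1 -.03 -.001 0 0 0 0;-1 -.03 -.001 0 0 0 0;-1 -.03 -.001 0 0 0 0;-1 -.03 0 0 0 0 0;-1 -.02 0 0 0 0 0;-1 -.015 0 0 0 0 0;-1 -.012 0 0 0 0 0;-1 0 0 0 0 0 0;-1 0 0 0 0 0 0;-1 0 0 .02 0 0 0;-1 0 0 .02 0 0 0;-1 0 0 .015 0 0 0;-1 0 0 .004 0 0 0;-1 0 0 0 0 0 0;-1 0 0 0 0 0 0'
```

```text
clock: 6.83
tool_pos: [0.6343, -0.1567, 0.0683]
eef_rot: [0.706, 0.708, 0.001, -0.0]
contact_force: [-0.2, 0.4, -0.3]
opening: 0.008
finger_force: 0.0
```

```bash
python3 -m inch '-1 .006 0 .001 0 0 0;-1 .006 0 0 0 0 0;-1 .006 0 0 0 0 0;-1 .006 0 0 0 0 0;-1 .008 0 0 0 0 0;-1 .008 0 0 0 0 0;-1 .008 0 0 0 0 0;-1 .008 0 0 0 0 0;-1 .008 0 0 0 0 0;-1 .008 0 0 0 0 0;-1 .008 0 0 0 0 0;-1 .008 0 0 0 0 0;-1 .008 0 0 0 0 0;-1 .008 0 0 0 0 0;-1 .008 0 0 0 0 0;-1 .008 0 0 0 0 0;-1 .008 0 0 0 0 0;-1 .008 0 0 0 0 0;-1 .008 0 0 0 0 0;-1 .008 0 0 0 0 0'
python3 - <<'E'
from h import *
p,d=snapshot("wrist");cv2.imwrite("pics/w3.png",p[:,:,::-1])
E
```

```text
clock: 8.5
tool_pos: [0.6336, -0.0055, 0.0667]
eef_rot: [0.707, 0.707, 0.0, 0.0]
contact_force: [0.2, -0.3, 0.4]
opening: 0.005
finger_force: 0.1
```

View pics/w3.png

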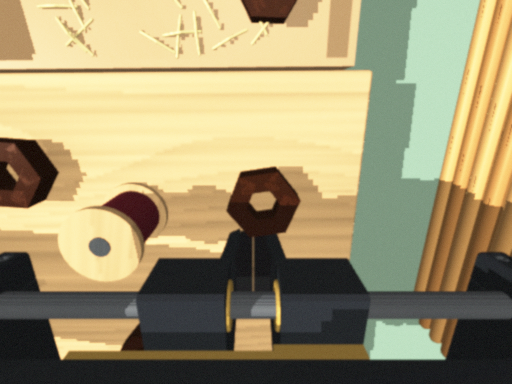

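Nut2 is pushed squarely and sits at (264,202), a few mm right of the fingers. I'll continue with a small correction.

```bash
python3 -m inch '-1 .008 .001 0 0 0 0;-1 .008 .001 0 0 0 0;-1 .008 .001 0 0 0 0;-1 .008 .001 0 0 0 0;-1 .008 0 0 0 0 0;-1 .008 0 0 0 0 0;-1 .008 0 0 0 0 0;-1 .008 0 0 0 0 0;-1 .008 0 0 0 0 0;-1 .008 0 0 0 0 0;-1 .008 0 0 0 0 0;-1 .008 0 0 0 0 0;-1 .008 0 0 0 0 0;-1 0 0 0 0 0 0;-1 0 0 0 0 0 0'
python3 - <<'E'
from h import *
p,d=snapshot("wrist");cv2.imwrite("pics/w4.png",p[:,:,::-1])
E
```

```text
clock: 9.8
tool_pos: [0.6374, 0.0985, 0.0667]
eef_rot: [0.707, 0.708, 0.0, -0.0]
contact_force: [0.1, -0.9, 0.4]
opening: 0.008
finger_force: 0.0
```

View pics/w4.png

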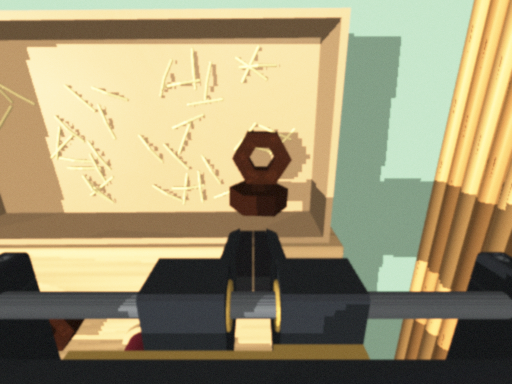

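Nut2 is in but propped on edge between the wall and nut3, at (259,198). Its centre should still be inside the limits, and I'll check it later. Next is nut1, passing high over the spool.

```bash
python3 -m inch '-1 0 0 -.03 0 0 0;-1 0 0 -.03 0 0 0;-1 0 0 -.03 0 0 0;-1 -.024 -.022 0 0 0 0;-1 -.024 -.022 0 0 0 0;-1 -.024 -.022 0 0 0 0;-1 -.024 -.022 0 0 0 0;-1 -.024 -.022 0 0 0 0;-1 -.022 -.022 0 0 0 0;-1 0 -.003 0 0 0 0;-1 0 0 0 0 0 0;-1 0 0 0 0 0 0;-1 0 0 .03 0 0 0;-1 0 0 .03 0 0 0;-1 0 0 .02 0 0 0;-1 0 0 .007 0 0 0;-1 0 0 0 0 0 0;-1 0 0 0 0 0 0'
python3 - <<'E'
from h import *
p,d=snapshot("wrist");cv2.imwrite("pics/w5.png",p[:,:,::-1])
E
```

```text
clock: 11.35
tool_pos: [0.5035, -0.0435, 0.07]
eef_rot: [0.706, 0.708, 0.0, 0.0]
contact_force: [-0.2, -0.2, 0.9]
opening: 0.005
finger_force: 0.0
```

View pics/w5.png

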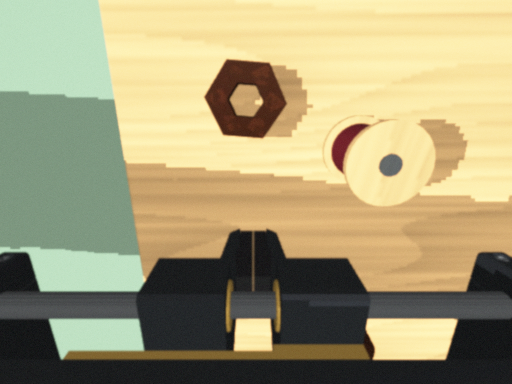

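Nut1 is ahead at (246,99), about 3 mm left of the finger axis at column 254.

```bash
python3 -m inch '-1 .009 -.0035 .003 0 0 0;-1 .009 0 0 0 0 0;-1 .009 0 0 0 0 0;-1 .009 0 0 0 0 0;-1 .009 0 0 0 0 0;-1 .0075 0 0 0 0 0;-1 .0075 0 0 0 0 0;-1 .0075 0 0 0 0 0;-1 .0075 0 0 0 0 0;-1 .0075 0 0 0 0 0;-1 .0075 0 0 0 0 0;-1 .0075 0 0 0 0 0;-1 .0075 0 0 0 0 0;-1 .0075 0 0 0 0 0;-1 .0075 0 0 0 0 0;-1 .0075 0 0 0 0 0;-1 .0075 0 0 0 0 0;-1 .0075 0 0 0 0 0;-1 0 0 0 0 0 0;-1 0 0 0 0 0 0'
python3 -m inch '-1 0 0 -.03 0 0 0;-1 -.01 .01 -.03 0 0 0;-1 -.01 .01 -.03 0 0 0;-1 -.01 .01 -.03 0 0 0;-1 -.01 .01 -.03 0 0 0;-1 0 .01 -.02 0 0 0;-1 0 0 0 0 0 0;-1 0 0 0 0 0 0'
python3 - <<'E'
from h import *
p,d=snapshot("wrist");cv2.imwrite("pics/w6.png",p[:,:,::-1]);np.save("d6.npy",d)
E
```

```text
clock: 13.07
tool_pos: [0.499, 0.0986, 0.0667]
eef_rot: [0.707, 0.708, 0.0, 0.0]
contact_force: [0.1, 0.4, 0.1]
opening: 0.003
finger_force: 0.0
clock: 13.73
tool_pos: [0.5496, 0.0573, 0.2374]
eef_rot: [0.708, 0.707, 0.001, 0.001]
contact_force: [-0.4, 0.0, -0.9]
opening: 0.004
finger_force: 0.0
```

View pics/w6.png

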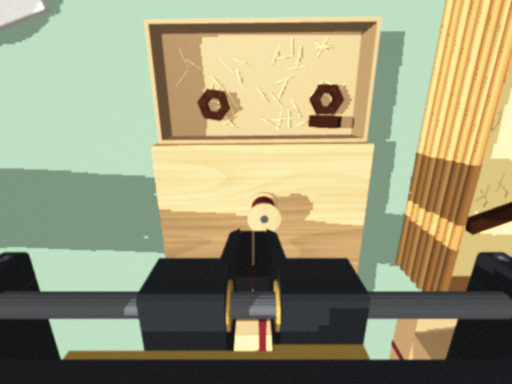

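Nut1 lies flat at (214,104) and nut3 at (326,99). Nut2 stands on edge at (324,121), so I'll measure its margin to the wall.

```bash
python3 - <<'E'
from h import *
np.set_printoptions(precision=4,suppress=True)
d=np.load("d6.npy")
for v in range(88,146,2): 
    print(v,[tuple(np.round(world("wrist",u,v,depth=d[v,u])[1:],3)) for u in(316,324,332,280)])
print(world("wrist",264,35,.048),world("wrist",264,138,.048))
E
```

```text
88 [(np.float64(0.156), np.float64(0.007)), (np.float64(0.156), np.float64(0.017)), (np.float64(0.156), np.float64(0.016)), (np.float64(0.157), np.float64(0.002))]
90 [(np.float64(0.154), np.float64(0.017)), (np.float64(0.154), np.float64(0.016)), (np.float64(0.154), np.float64(0.015)), (np.float64(0.154), np.float64(0.003))]
92 [(np.float64(0.151), np.float64(0.016)), (np.float64(0.152), np.float64(0.014)), (np.float64(0.151), np.float64(0.016)), (np.float64(0.152), np.float64(0.005))]
94 [(np.float64(0.149), np.float64(0.015)), (np.float64(0.149), np.float64(0.005)), (np.float64(0.149), np.float64(0.015)), (np.float64(0.149), np.float64(0.004))]
96 [(np.float64(0.147), np.float64(0.017)), (np.float64(0.147), np.float64(0.002)), (np.float64(0.147), np.float64(0.012)), (np.float64(0.147), np.float64(0.002))]
98 [(np.float64(0.144), np.float64(0.018)), (np.float64(0.145), np.float64(0.001)), (np.float64(0.145), np.float64(0.008)), (np.float64(0.145), np.float64(0.003))]
100 [(np.float64(0.142), np.float64(0.016)), (np.float64(0.142), np.float64(0.001)), (np.float64(0.142), np.float64(
[... 3011 characters left out ...]
(np.float64(0.099), np.float64(0.044)), (np.float64(0.099), np.float64(0.045)), (np.float64(0.099), np.float64(0.045)), (np.float64(0.098), np.float64(0.041))]
140 [(np.float64(0.096), np.float64(0.044)), (np.float64(0.096), np.float64(0.045)), (np.float64(0.096), np.float64(0.046)), (np.float64(0.096), np.float64(0.046))]
142 [(np.float64(0.093), np.float64(0.035)), (np.float64(0.093), np.float64(0.036)), (np.float64(0.093), np.float64(0.036)), (np.float64(0.092), np.float64(0.032))]
144 [(np.float64(0.092), np.float64(0.048)), (np.float64(0.092), np.float64(0.048)), (np.float64(0.092), np.float64(0.048)), (np.float64(0.092), np.float64(0.046))]
[0.5594 0.2072 0.048 ] [0.5607 0.0991 0.048 ]
```

Nut2 stands steadily on a flat, with its centre about 19 mm inside the wall and about 20 mm high, well within limits. All three nuts are in, and the robot is clear.

```bash
python3 -c "
from h import *
print(r.finish_job())"
```

```text
the job is handed in; nothing more can be done
None
```

I swept all three nuts into the open gift box by pushing only and handed the job in at about 14 s; nut2 came to rest standing on edge, about 19 mm inside the wall, and the spool and bolt were not touched.

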